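# Sort the washer spares into their dishes

### The arm

A 6-joint arm with a two-finger parallel gripper is mounted at the origin on a cart in front of the work surface, level with it; the furniture and walls round the work are solid. World frame = base frame: x ahead of the robot, y to its left, z up, the work surface at z = 0. Lengths are in m, angles in degrees, forces in N, time in s.
With the tool pointing down it reaches from about 0.275 to 0.875 m from the base axis. Payload 12.5 kg.
Tool frame: the origin (TCP) lies on the centre line of the jaws, within the pads' length; the fingertips stand ctrl.nose_length ahead of it and the grasp point (between the pads) lies 2 mm behind it (ctrl.nose_length is the distance from the TCP to the fingertips, in m); z points along the fingers, y is the direction in which the jaws open and shut (so a half turn about z gives the same grasp; the last joint's range is limited). The gripper opens to 85 mm and grips with 20 to 120 N. Pads are 22 mm wide; open, the fingers measure 114 mm over their backs; the gripper's body (76 mm by 85 mm) begins 54 mm behind the grasp point. The pads swing forward as they close: fully open they stand 13 mm farther back than shut.
Start: joints at [66.773, 20.094, 94.641, -0, 65.266, -4.847], TCP at [0.173, 0.522, 0.248] pointing down, gripper open.
Joint ranges: [-157.81, 157.81], [-45, 120.19], [0.68, 151.7], [-89.99, 269.99], [4.06, 180], [-164.3, 164.3]. Speed limits (degrees/s): [127.2, 127.2, 159.86, 180, 180, 180].

### API

Orientations are given as a 3x3 rotation matrix whose columns are the frame's x, y, z axes.
In Python, from station import ctrl gives the robot as it stands. The module is installed in compiled form; this text tells all that it offers.
- The arm moves only by the tool carry_out, never from a script. Its argument "targets" is a list of rows, each a list of 5 numbers: the shift along the world's x, y, z in mm, then the turn about the world's z in rad, then the gripper command: -1 is shut, 1 is fully open, values between are in proportion. A call has 1 to 12 rows; each row shifts and turns the commanded pose from where the row before left it; what a row does not reach is not made up. A row lasts 1/8 s, in which the tool goes at most 62.5 mm and 10.7 degrees, less where a joint would pass 70% of its speed; a pose out of reach is approached as far as the arm can. A call with a gripper value outside its range is refused whole. The fingers move at their own pace and stop on an object; "grip_force" is the grip in N (left out, the last holds). Time passes only in rows, so rows that do not move let the fingers close. It gives the time, the measured TCP pose, the force and the opening at its end, in the units of the state.
- ctrl.read_state(): the state, without advancing time (a new reading comes with each control period).
- ctrl.capture(name): name is "side" or "top"; returns the picture (420x560x3 uint8, red, green, blue); there is no depth.
- ctrl.get_calibration(name): a dict with "fx", "fy", "cx", "cy" (pixels), "position" and "rotation" of the camera in the world. Camera axes: x right, y down, z forward; pixel columns grow to the right and rows downward; lengths in m; the calibration is good to about 2 mm. A picture is of the moment at which its call begins. get_calibration takes no time and is no camera call.
- ctrl.close_job(): hands the job in, once; it reports no verdict.
The state is a dict: "time_s": time; "q": joint angles; "dq": joint speeds; "joint_torque": joint torques, N m; "position": TCP position; "tool_rot": TCP orientation; "force": force on the tool from outside, world axes, zero at the start; "ft_torque": the same for the moment, N m; "gripper_width": finger opening in m.
Only numpy, scipy, OpenCV 4.12 (cv2) and the standard library are available. Lean on these libraries where they do the work, as an engineer would, in place of code of your own. Each camera call takes 0.05 s, during which the arm holds its last target.

### The job

Set out the four washer spares that lie to the right of the coin-slide block for the mechanic (not the ones at the far left end of the table): put the belt pulley, the drain coupling, the square rubber foot and the bent door handle each into the steel dish made for it (large round, small round, small square, long rectangular). Each must sit flat on the floor of its dish, the same way up as it is now, the handle lying along its dish. Leave the roll of tape and the thread spool where they are.

Things in the scene. Friction and masses are not known exactly. Their poses are not given: they have to be found in the camera images.
- pulley_mid (a point): Motor belt pulley: a flat pale-grey metal disc with a V-groove round its edge and a small raised hub, 63 mm across, 22 mm high, lying on its face. Point: its centre, 11 mm above its underside; z up, yaw of no account. The rim is as wide as the disc from bottom to nearly the top; grasp across the diameter. About 0.13 to 0.27 kg.
- coupling_mid (a point): Drain hose coupling: a white plastic tube with a waist, 42 mm in diameter, 50 mm high, standing on end. Point: its centre, 25 mm above its underside; z up, yaw of no account. About 0.05 kg. A like one lies beyond the coin-slide block at the far left end of the table, out of reach; it is not meant.
- foot_mid (a point): Anti-vibration machine foot: a square black rubber block between two dark steel plates, 34 x 34 mm and 26 mm high, with a short steel stud on top (38 mm high in all), standing stud up. Point: on its vertical axis, 19 mm above its underside; x and y are square to its sides, so grasp the block across x or y, 5 to 26 mm above its underside. About 0.12 kg.
- handle_mid (a point): Spare washer-door handle: bent black plastic lever with a square end, 57 x 114 mm, 20 mm high, lying flat, about 0.08 kg (not the one beyond the coin-slide block, far left). Point: middle of its outline, 10 mm above its underside; y along its length (square end at +y), z up. Grasp across x on the shank, 23 mm wide, its middle at x = -11.5 mm, y = +6 mm from the point.
- pulley_dish_in (a point): Dish for the pulley: the large round one, hollow 79 mm across, outside 88 mm. The dish is stainless steel, fixed to the table, 7 mm high over all, its floor 2 mm above the table. The point is the centre of its inner floor.
- coupling_dish_in (a point): Dish for the coupling: the small round one, hollow 58 mm across, outside 67 mm. The dish is stainless steel, fixed to the table, 7 mm high over all, its floor 2 mm above the table. The point is the centre of its inner floor.
- foot_dish_in (a point): Dish for the foot: the small square one, hollow 50 x 50 mm, outside 58 x 58 mm; the foot fits in it at any yaw. The dish is stainless steel, fixed to the table, 7 mm high over all, its floor 2 mm above the table. The point is the centre of its inner floor.
- handle_dish_in (a point): Dish for the door handle: the long rectangular one, hollow 73 x 130 mm, outside 81 x 138 mm, y along its length. The handle fits either way round. The dish is stainless steel, fixed to the table, 7 mm high over all, its floor 2 mm above the table. The point is the centre of its inner floor.
- tape_mid (a point): Roll of black tape, 62 mm across, 19 mm high, lying flat; not a washer part, to be left alone. Point: its centre, 9.5 mm up.
- spool_mid (a point): Wooden spool of pale thread, 30 mm in diameter, 42 mm high, standing; not a washer part, to be left alone. Point: its centre, 21 mm up.
Mind the look-alikes: they are no part of the job. Leave any orange look-alike of the part that bears foot_mid alone.

How it is judged (in metres and radians):
At the end, for the whole second after the job is handed in: Each spare is centred in its own dish within 14 mm, within 3.5 mm of its resting height on the dish floor, upright within 0.12 rad, and at rest; the handle lies along its dish within 0.26 rad, either way round; tape roll and spool are within 20 mm of where they stood (horizontal distance between pulley_mid and pulley_dish_in below 0.014 m and z of pulley_mid in the frame of pulley_dish_in between 0.0075 and 0.0145 m and angle between each of pulley_mid, coupling_mid, foot_mid, handle_mid's own z axis and vertical below 0.12 rad and linear speed of each of pulley, coupling, foot, handle below 0.02 m/s and horizontal distance between coupling_mid and coupling_dish_in below 0.014 m and z of coupling_mid in the frame of coupling_dish_in between 0.0215 and 0.0285 m and horizontal distance between foot_mid and foot_dish_in below 0.014 m and z of foot_mid in the frame of foot_dish_in between 0.0155 and 0.0225 m and horizontal distance between handle_mid and handle_dish_in below 0.014 m and z of handle_mid in the frame of handle_dish_in between 0.0065 and 0.0135 m and angle between the y axis of handle_mid and the y axis of handle_dish_in, either way round below 0.26 rad and distance of each of tape_mid, spool_mid from where it was at the start of the episode below 0.02 m); the robot touches nothing.
It fails at once if the tape roll or the thread spool was moved more than 40 mm or the spool knocked over (distance of any of tape_mid, spool_mid from where it was at the start of the episode above 0.04 m or angle between spool_mid's own z axis and vertical above 0.6 rad).
It also fails if it takes over 88 s, if anything falls off the work surface, if the arm or the gripper's body presses on something with over 40 N, if the wrist force passes 120 N, or if a joint passes its speed limit or range.

## Working session

There is one attempt and no reset: what is moved stays moved. The work goes in short steps, Python scripts to look and compute and a tool call to move; the robot and the scene stay as the last step left them, time stands still between calls to the robot, and variables do not carry over. Pictures are saved under pics/ and viewed, and the job is handed in when it is done.

Besides the shell and the picture viewer there is one more tool, called after "Emit:" in YAML: its name, and indented under it one key for each argument. carry_out: Moves the arm, as the interface text tells. Its arguments: {"type":"object","properties":{"targets":{"type":"array"},"grip_force":{"type":"number"}},"required":["targets"]}

```bash
mkdir -p pics; python3 - <<'E'
from station import ctrl
import cv2
for n in("top","side"):
    im=ctrl.capture(n); cv2.imwrite(f"pics/{n}0.png",im[:,:,::-1]); cv2.imwrite(f"pics/{n}0b.png",cv2.resize(im[:,:,::-1],(800,600),interpolation=cv2.INTER_CUBIC)); c=ctrl.get_calibration(n); print(n,c)
s=ctrl.read_state(); print(s, ctrl.nose_length)
E
```

```text
top {'fx': 486.00330967070096, 'fy': 486.00330967070096, 'cx': 281.1715572914569, 'cy': 211.99163649955833, 'position': array([0.38079935, 0.3254508 , 1.21234797]), 'rotation': array([[-0.00382765, -0.99027472,  0.13907313],
       [-0.99996389,  0.00273507, -0.00804642],
       [ 0.00758779, -0.13909891, -0.99024942]])}
side {'fx': 459.1303723995718, 'fy': 459.1303723995718, 'cx': 281.11044542297674, 'cy': 212.9982660545054, 'position': array([ 0.36121456, -0.66014116,  0.78887874]), 'rotation': array([[ 0.98682253, -0.09976969,  0.12738646],
       [-0.16170479, -0.58019933,  0.7982608 ],
       [-0.0057327 , -0.80834074, -0.588687  ]])}
{'time_s': 0.1, 'q': array([ 6.67725805e+01,  2.01220070e+01,  9.46731881e+01,  2.56472944e-04,
        6.52654567e+01, -4.84630756e+00]), 'dq': array([-0.06467233,  0.06472969, -0.06616048, -0.03016124, -0.04604151,
        0.08874238]), 'joint_torque': array([-5.80646138e-04, -5.06828070e+01, -2.91875571e+01, -1.21303028e-04,
        2.61977017e-03,  1.52539656e-05]), 'position': array([0.17329083, 0.52169265, 0.24780564]), 'tool_rot': array([[-9.48979405e-01,  3.15337772e-01, -4.21218684e-04],
       [ 3.15338040e-01,  9.48978913e-01, -9.71170500e-04],
       [ 9.34809068e-05, -1.05444708e-03, -9.99999440e-01]]), 'force': array([ 0.18803589, -0.19559014,  0.3204571 ]), 'ft_torque': array([-0.01191985,  0.02678159, -0.00422373]), 'gripper_width': 0.08531914406308354} 0.017
```

View pics/top0b.png

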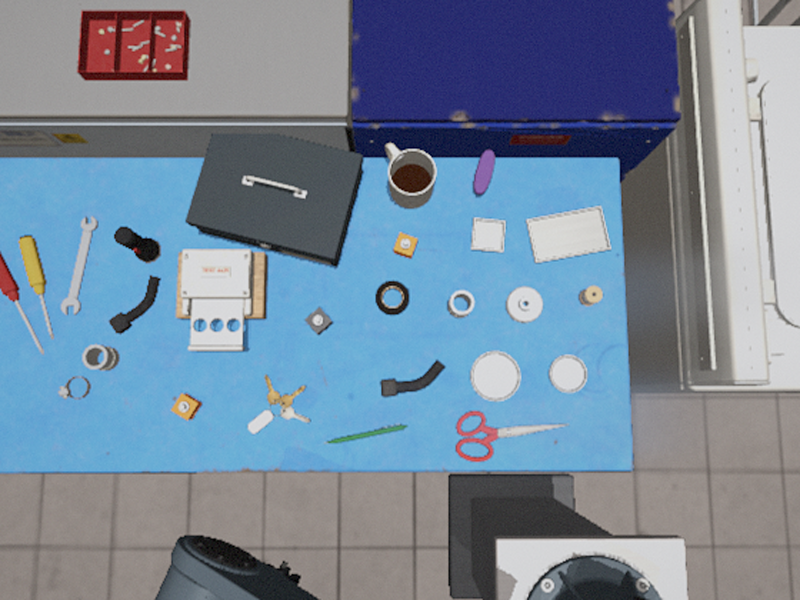

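View pics/side0b.png

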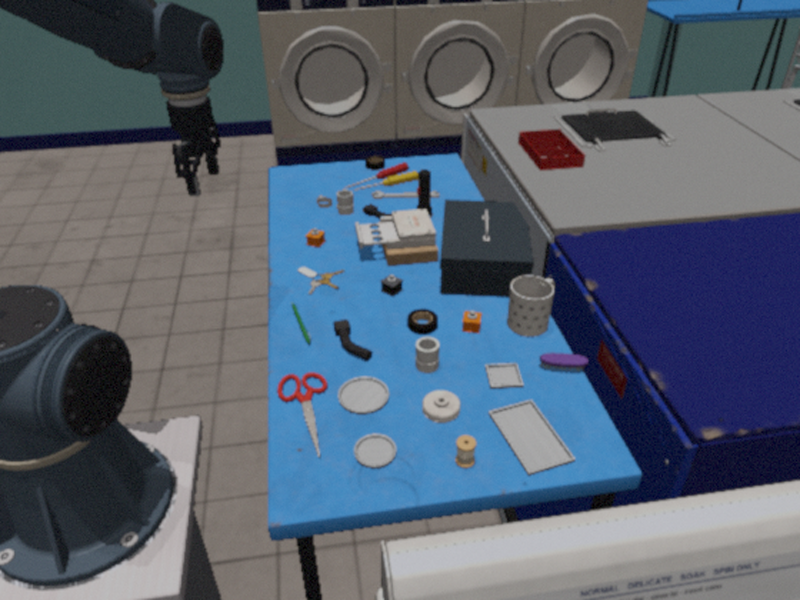

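```bash
cat > h.py <<'E'
import numpy as np, cv2
from station import ctrl
def ray(n,uv,z):
    c=ctrl.get_calibration(n); d=np.array([(uv[0]-c['cx'])/c['fx'],(uv[1]-c['cy'])/c['fy'],1.])
    d=np.array(c['rotation'])@d; p=np.array(c['position']); t=(z-p[2])/d[2]; return p+t*d
def contours(im,n,x0=0,y0=0,x1=560,y1=420):
    hsv=cv2.cvtColor(im,cv2.COLOR_RGB2HSV)
    blue=cv2.inRange(hsv,(98,120,90),(116,255,255))
    m=cv2.bitwise_not(blue); k=np.zeros_like(m); k[y0:y1,x0:x1]=m[y0:y1,x0:x1]
    cs,_=cv2.findContours(k,cv2.RETR_EXTERNAL,cv2.CHAIN_APPROX_NONE)
    return [c for c in cs if cv2.contourArea(c)>60],k
def world(n,c,z): return np.array([ray(n,p[0],z)[:2] for p in c])
E
python3 - <<'E'
from h import *
im=cv2.imread("pics/top0.png")[:,:,::-1].copy()
cs,k=contours(im,"top",180,143,440,290)
for c in cs:
    (u,v),_,_=cv2.minAreaRect(c)
    w=world("top",c,0.007)*1000
    r=cv2.minAreaRect(w.astype(np.float32)); 
    print("px",round(u),round(v),"z7: rect c",np.round(r[0],1),"size",np.round(r[1],1),"ang",round(r[2],1),"circ",np.round(cv2.minEnclosingCircle(w.astype(np.float32))[0],1))
crop=im[140:300,200:440,::-1]
cv2.imwrite("pics/crop.png",cv2.resize(crop,(800,533),interpolation=cv2.INTER_CUBIC))
cv2.imwrite("pics/mask.png",k)
E
```

```text
px 396 280 z7: rect c [380.4  34.9] size [214.7  43.9] ang 89.8 circ [377.9  34.9]
px 197 277 z7: rect c [391.4 521.7] size [73.5 68.8] ang 84.8 circ [390.  526.6]
px 288 267 z7: rect c [414.3 300. ] size [ 35.3 121. ] ang 18.6 circ [412.  299.2]
px 346 268 z7: rect c [409.7 156.1] size [ 89.9 115.5] ang 81.6 circ [409.2 168.4]
px 398 256 z7: rect c [441.6  26.7] size [67.9 99.5] ang 83.2 circ [441.9  22.7]
px 223 225 z7: rect c [519.1 462. ] size [39.2 38.6] ang 45.6 circ [520.2 462.1]
px 321 215 z7: rect c [542.1 214.7] size [46.9 67.3] ang 67.7 circ [544.8 222.1]
px 367 213 z7: rect c [547.1 100.4] size [65.3 66.2] ang 88.6 circ [547.6 101.4]
px 274 208 z7: rect c [560.3 333.6] size [55.2 55.8] ang 89.8 circ [560.3 333.6]
px 183 199 z7: rect c [582.9 560.6] size [119.9  17.6] ang 1.4 circ [582.8 564.5]
px 283 171 z7: rect c [654.3 310.3] size [38.7 42.2] ang 69.5 circ [653.9 310.3]
px 341 164 z7: rect c [673.3 162.1] size [60.2 60.5] ang 84.0 circ [672.9 161.7]
px 417 192 z7: rect c [604.5 -27.7] size [111.2 251.7] ang 87.2 circ [601.8 -83.2]
px 397 163 z7: rect c [676.1  21.6] size [ 88.3 145.4] ang 10.3 circ [672.9  18.8]
px 213 164 z7: rect c [672.5 489. ] size [168.4 111.7] ang 89.9 circ [689.5 489. ]
```

View pics/crop.png

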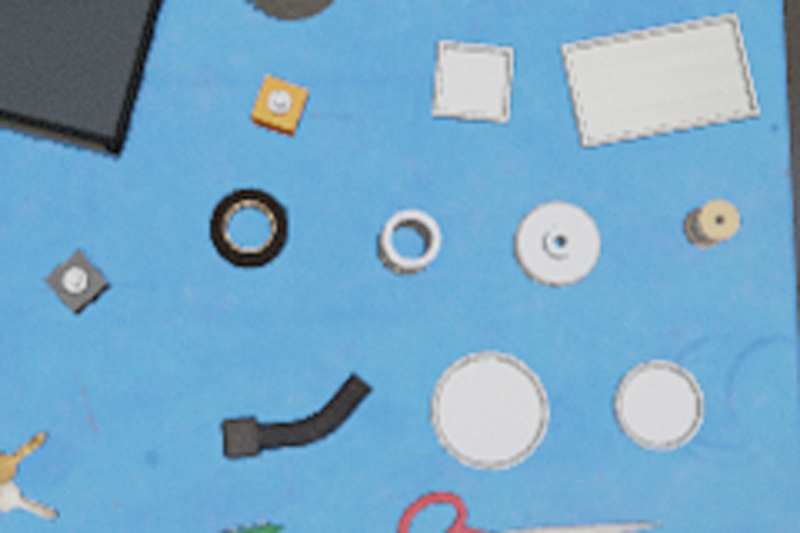

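View pics/mask.png

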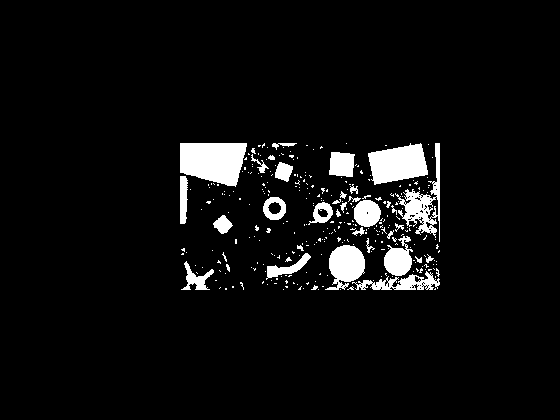

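```bash
sed -i 's/    hsv=cv2.cvtColor(im,/    im=cv2.medianBlur(im,3); hsv=cv2.cvtColor(im,/; s/(98,120,90),(116,255,255)/(94,80,90),(118,255,255)/' h.py
python3 - <<'E'
from h import *
im=cv2.imread("pics/top0.png")[:,:,::-1].copy()
cs,k=contours(im,"top",180,150,432,285)
Z={'foot':(223,225,.026),'hand':(288,267,.020),'pdish':(347,263,.007),'cdish':(398,261,.007),'fdish':(341,164,.007),'hdish':(397,163,.007),'coup':(322,212,.050),'pul':(367,213,.020),'tape':(274,208,.019),'spool':(414,207,.042)}
for nm,(a,b,z) in Z.items():
    c=min(cs,key=lambda c:np.hypot(*(np.array(cv2.minAreaRect(c)[0])-(a,b))))
    w=(world("top",c,z)*1000).astype(np.float32)
    r=cv2.minAreaRect(w); e=cv2.fitEllipse(w); M=cv2.moments(w)
    print(nm,"px",np.round(cv2.minAreaRect(c)[0],1),"rect",np.round(r[0],1),np.round(r[1],1),round(r[2],1),"ell",np.round(e[0],1),np.round(e[1],1),"mom",np.round([M['m10']/M['m00'],M['m01']/M['m00']],1))
for p in ((223.4,223.8),):
  print("foot stud z38",ray("top",p,.038))
cv2.imwrite("pics/mask2.png",k)
cv2.imwrite("pics/mask2.png",cv2.resize(k[140:300,180:440],(780,480),interpolation=0))
h=im[245:290,255:320,::-1]; cv2.imwrite("pics/hcrop.png",cv2.resize(h,None,fx=10,fy=10,interpolation=cv2.INTER_CUBIC))
E
```

```text
foot px [222.8 224.3] rect [517.5 459.3] [35.1 32.8] 45.0 ell [517.4 459.7] [36.  38.6] mom [517.3 459.7]
hand px [288.7 266.1] rect [415.  297.7] [ 33.8 114.4] 19.1 ell [416.4 300.9] [ 36.  108.5] mom [412.1 301.3]
pdish px [346.5 262.5] rect [423.2 155.3] [86.5 86.3] 44.2 ell [423.2 154.9] [86.5 86.7] mom [423.2 155. ]
cdish px [397. 261.] rect [427.   29.4] [64.9 64.1] 89.8 ell [426.7  28.5] [64.7 65.7] mom [426.6  28.5]
fdish px [341.3 164.2] rect [672.4 162.2] [58.9 61.4] 84.6 ell [672.6 162.2] [65.5 68.5] mom [672.6 162.1]
hdish px [397.7 163.8] rect [673.1  19. ] [ 83.5 139.4] 10.2 ell [670.2  23.4] [ 86.3 165.9] mom [670.7  21.2]
coup px [322.  212.5] rect [542.6 217.3] [43.6 46.5] 89.3 ell [543.5 216.8] [41.5 47.9] mom [543.6 216.8]
pul px [366.5 212.5] rect [546.5 104.1] [62.1 62.9] 88.6 ell [545.9 103.7] [61.6 63.6] mom [545.9 103.7]
tape px [274. 208.] rect [558.5 333.5] [54.6 55.2] 89.8 ell [558.4 333.2] [55.2 56.4] mom [558.3 333.2]Traceback (most recent call last):
  File "<stdin>", line 7, in <module>
  File "h.py", line 12, in world
    def world(n,c,z): return np.array([ray(n,p[0],z)[:2] for p in c])
                                       ~~~^^^^^^^^^^
  File "h.py", line 4, in ray
    c=ctrl.get_calibration(n); d=np.array([(uv[0]-c['cx'])/c['fx'],(uv[1]-c['cy'])/c['fy'],1.])
ValueError: time passes only in moves, steps and waits
```

```bash
python3 - <<'E'
from station import ctrl
import pickle
pickle.dump({n:ctrl.get_calibration(n) for n in("top","side")},open("cal.pkl","wb"))
E
sed -i 's/c=ctrl.get_calibration(n)/c=CAL[n]/; s/^from station.*/import pickle; CAL=pickle.load(open("cal.pkl","rb"))/' h.py
python3 - <<'E'
from h import *
im=cv2.imread("pics/top0.png")[:,:,::-1].copy()
cs,k=contours(im,"top",180,150,432,285)
c=min(cs,key=lambda c:np.hypot(*(np.array(cv2.minAreaRect(c)[0])-(289,266))))
for z in (.01,.02):
  w=world("top",c,z)*1000
  for a in range(-16,17,4):
    t=np.radians(a); ex=np.array([np.cos(t),np.sin(t)]); ey=np.array([-np.sin(t),np.cos(t)])
    p=w@ex;q=w@ey; m=(p.max()+p.min())/2*ex+(q.max()+q.min())/2*ey
    print(z,a,"ext",round(np.ptp(p),1),round(np.ptp(q),1),"mid",np.round(m,1))
print("foot stud z38",ray("top",(222.5,223.6),.038))
print("spool z42",ray("top",(415.5,206),.042))
cv2.imwrite("pics/mask2.png",cv2.resize(k[140:300,180:440],(780,480),interpolation=0))
h=im[245:290,255:320,::-1]; cv2.imwrite("pics/hcrop.png",cv2.resize(h,None,fx=10,fy=10,interpolation=cv2.INTER_CUBIC))
im=cv2.imread("pics/side0.png"); h=im[180:340,190:430]; cv2.imwrite("pics/scrop.png",cv2.resize(h,(798,532),interpolation=cv2.INTER_CUBIC))
E
```

```text
0.01 -16 ext 81.3 95.3 mid [417.9 300.1]
0.01 -12 ext 76.1 98.7 mid [417.8 299.6]
0.01 -8 ext 70.6 101.7 mid [417.8 299.1]
0.01 -4 ext 64.6 104.1 mid [417.9 298.5]
0.01 0 ext 58.4 106.1 mid [418. 298.]
0.01 4 ext 52.3 109.1 mid [418.2 298.1]
0.01 8 ext 45.8 111.5 mid [418.3 298.2]
0.01 12 ext 40.0 113.4 mid [418.  298.3]
0.01 16 ext 36.7 114.7 mid [416.5 297.9]
0.02 -16 ext 80.7 94.5 mid [417.6 300.3]
0.02 -12 ext 75.5 97.9 mid [417.5 299.8]
0.02 -8 ext 70.0 100.8 mid [417.5 299.3]
0.02 -4 ext 64.1 103.3 mid [417.6 298.8]
0.02 0 ext 57.9 105.2 mid [417.7 298.2]
0.02 4 ext 51.8 108.1 mid [417.9 298.3]
0.02 8 ext 45.4 110.6 mid [418.  298.4]
0.02 12 ext 39.7 112.4 mid [417.7 298.5]
0.02 16 ext 36.4 113.7 mid [416.2 298.1]
foot stud z38 [0.5176396  0.45857719 0.038     ]
spool z42 [ 0.55903063 -0.01204875  0.042     ]
```

View pics/mask2.png

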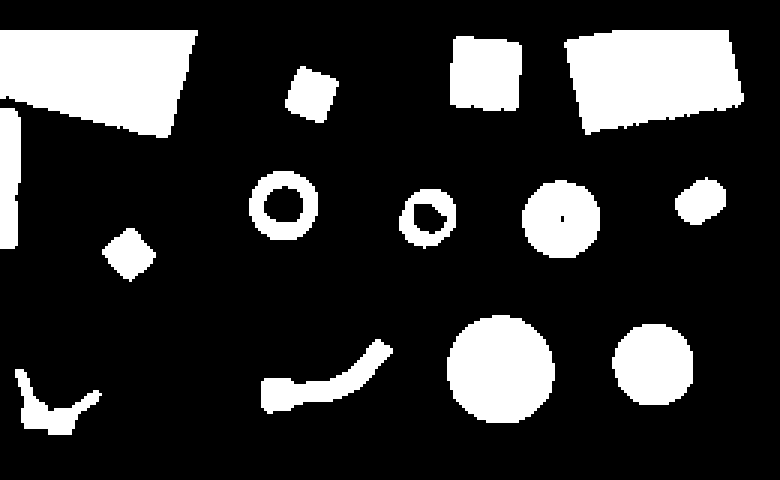

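View pics/hcrop.png

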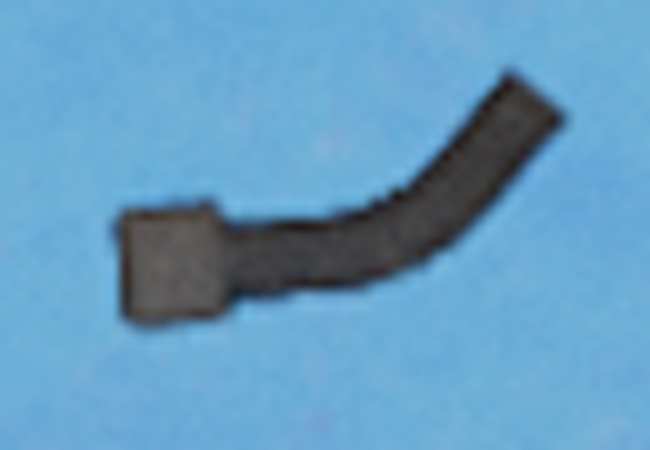

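View pics/scrop.png

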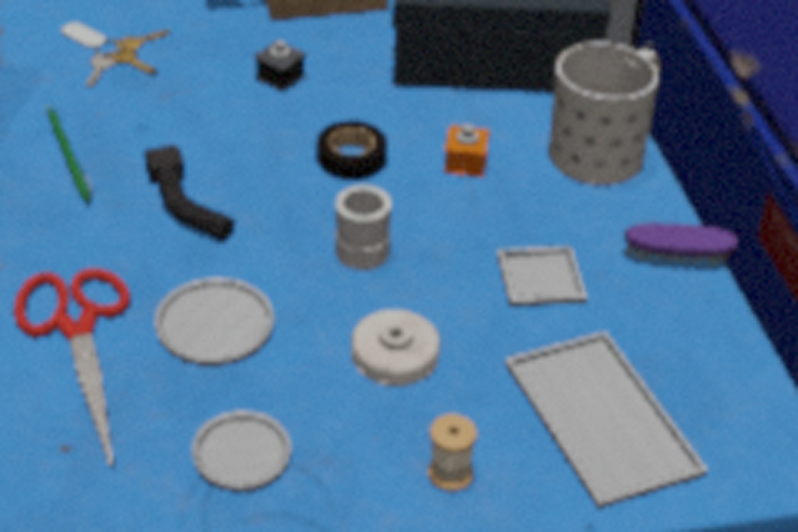

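```bash
python3 - <<'E'
from h import *
im=cv2.imread("pics/top0.png")[:,:,::-1].copy()
cs,k=contours(im,"top",350,120,432,200)
for c in cs:
  w=(world("top",c,.007)*1000).astype(np.float32); r=cv2.minAreaRect(w); print("hdish",np.round(r[0],1),np.round(r[1],1),round(r[2],1))
S=lambda u,v:(190+u*240/798,180+v*160/532)
T=lambda u,v:(200+u*.3,140+v*.3)
R=lambda n,p,z:np.round(ray(n,p,z)[:2]*1000,1)
print("coup top",R("top",T(411,238),.05),"side",R("side",S(363,202),.05))
print("pul rim top",R("top",T(558,242),.021),"side",R("side",S(396,339),.021))
print("foot stud",R("top",T(75,280),.036),R("side",S(281,46),.036))
print("pdish",R("top",T(490,410),.007),R("side",S(214,320),.007))
print("cdish",R("top",T(659,405),.007),R("side",S(242,449),.007))
print("fdish",R("side",S(543,274),.007))
print("hdish",R("side",S(606,418),.007))
print("hand sq corner far-left/near bend", R("top",(255+12.0,245+21.3),.02), R("side",S(146,150),.02))
print("hand shank px",R("top",(255+28.5,245+25.8),.02))
print("tape",R("top",T(249,228),.019),"spool",R("top",T(718,220),.042))
print("orange1",R("top",T(280,104),.026),"mug", R("top",(288,125),.1))
E
```

```text
hdish [673.2  19. ] [ 83.9 139.4] 10.4
coup top [545.2 214.2] side [546.8 216.7]
pul rim top [546.  102.1] side [547.7  97.8]
foot stud [516.9 458.8] [520.5 459. ]
pdish [422.4 153.5] [424.  153.1]
cdish [425.6  27.9] [428.2  27.7]
fdish [675.3 160.8]
hdish [676.   13.7]
hand sq corner far-left/near bend [414.6 350.8] [390.6 348.6]
hand shank px [403.6 310.6]
tape [557.4 331.8] spool [559.  -11.8]
orange1 [650.2 308.4] mug [745.3 299.4]
```

Emit:
carry_out:
  targets:
    - [49,-9,-14,-0.066,1]
    - [49,-9,-14,-0.066,1]
    - [49,-9,-14,-0.066,1]
    - [49,-9,-14,-0.066,1]
    - [49,-9,-14,-0.066,1]
    - [49,-9,-14,-0.066,1]
    - [51,-9,-14,-0.066,1]
    - [0,0,0,0,1]
  grip_force: 40

```text
time_s: 1.1
position: [0.5207, 0.4571, 0.148]
tool_rot: [[-0.706, 0.708, -0.002], [0.708, 0.706, -0.002], [-0.0, -0.002, -1.0]]
force: [0.0, 0.2, 0.1]
gripper_width: 0.0858
```

Emit:
carry_out:
  targets:
    - [-2,2,-40,0,1]
    - [0,0,-40,0,1]
    - [0,0,-30,0,1]
    - [0,0,-12,0,1]
    - [0,0,0,0,1]
    - [0,0,0,0,-1]
    - [0,0,0,0,-1]
    - [0,0,0,0,-1]
    - [0,0,0,0,-1]
    - [0,0,0,0,-1]
    - [0,0,0,0,-1]
  grip_force: 40

```text
time_s: 2.48
position: [0.5168, 0.4612, 0.0294]
tool_rot: [[-0.709, 0.705, 0.001], [0.705, 0.709, 0.001], [-0.0, 0.001, -1.0]]
force: [-0.9, -1.8, 6.2]
gripper_width: 0.0331
```

```bash
cat > snap.py <<'E'
import sys
from station import ctrl
import cv2
t=sys.argv[1]
for n in sys.argv[2:]:
    im=ctrl.capture(n)[:,:,::-1]; cv2.imwrite(f"pics/{n}{t}.png",im); cv2.imwrite(f"pics/{n}{t}b.png",cv2.resize(im,(800,600),interpolation=cv2.INTER_CUBIC))
E
python3 snap.py 1 side
```

```text
(no output)
```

View pics/side1b.png

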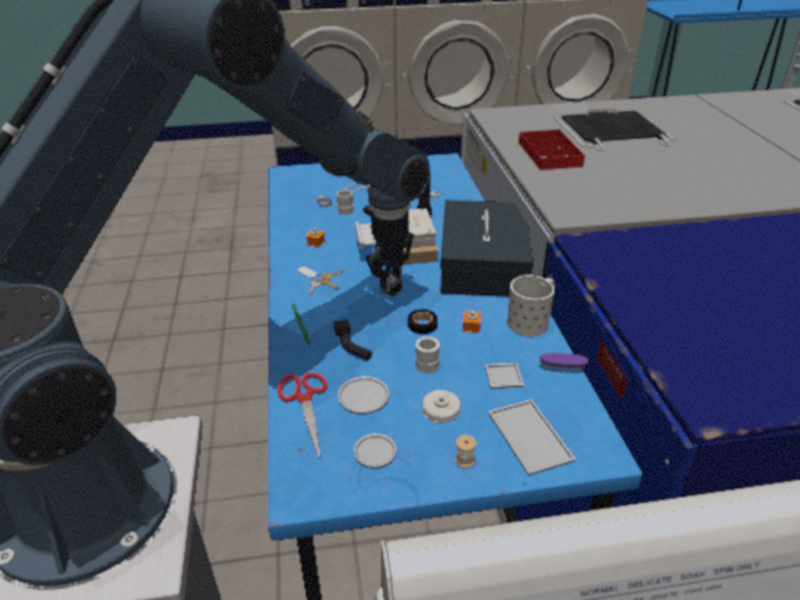

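Emit:
carry_out:
  targets:
    - [0,0,20,0,-1]
    - [0,0,40,0,-1]
    - [0,0,40,0,-1]
    - [0,0,0,0,-1]
    - [0,0,0,0,-1]

```text
time_s: 3.15
position: [0.5161, 0.4607, 0.1282]
tool_rot: [[-0.709, 0.705, -0.0], [0.705, 0.709, -0.0], [0.0, -0.001, -1.0]]
force: [0.0, 0.3, -1.0]
gripper_width: 0.0333
```

```bash
python3 snap.py 2 side; python3 - <<'E'
import cv2
im=cv2.imread("pics/side2.png"); cv2.imwrite("pics/c2.png",cv2.resize(im[120:260,220:340],None,fx=5,fy=5,interpolation=cv2.INTER_CUBIC)[:600])
E
```

```text
(no output)
```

View pics/c2.png

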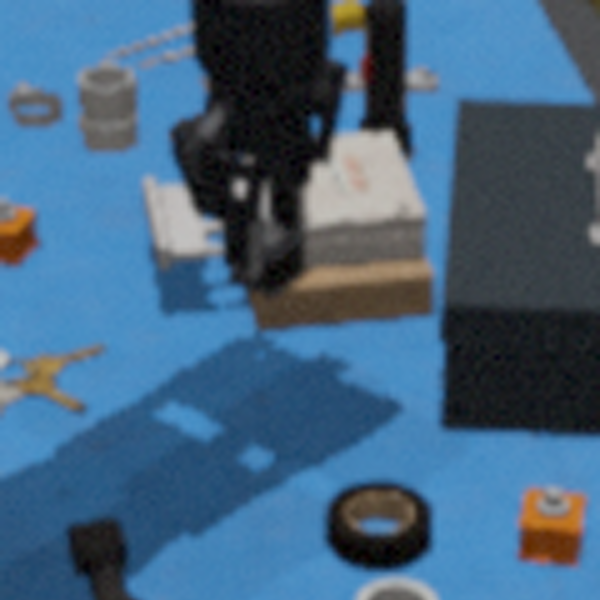

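Emit:
carry_out:
  targets:
    - [10,-50,0,-0.11,-1]
    - [10,-50,0,-0.11,-1]
    - [10,-50,0,-0.11,-1]
    - [10,-50,0,-0.11,-1]
    - [29,-24,0,-0.11,-1]
    - [29,-24,0,-0.11,-1]
    - [29,-24,0,-0.11,-1]
    - [30,-25,0,-0.11,-1]
    - [0,0,0,0,-1]
    - [0,0,0,0,-1]
    - [0,0,0,0,-1]

```text
time_s: 4.58
position: [0.6726, 0.1647, 0.1279]
tool_rot: [[0.09, 0.996, -0.001], [0.996, -0.09, -0.0], [-0.0, -0.001, -1.0]]
force: [0.8, 0.9, -0.8]
gripper_width: 0.0333
```

Emit:
carry_out:
  targets:
    - [0,-1,-40,0,-1]
    - [0,0,-40,0,-1]
    - [0,0,-12,0,-1]
    - [0,0,0,0,-1]
    - [0,0,0,0,-1]
    - [0,0,0,0,-1]

```text
time_s: 5.32
position: [0.6741, 0.1631, 0.0378]
tool_rot: [[0.092, 0.996, 0.002], [0.996, -0.092, 0.0], [0.001, 0.002, -1.0]]
force: [-0.1, -0.4, -0.5]
gripper_width: 0.0328
```

```bash
python3 snap.py 3 side top; python3 - <<'E'
import cv2
im=cv2.imread("pics/side3.png"); cv2.imwrite("pics/c3.png",cv2.resize(im[190:290,300:440],None,fx=5,fy=5,interpolation=cv2.INTER_CUBIC))
E
```

```text
(no output)
```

View pics/c3.png

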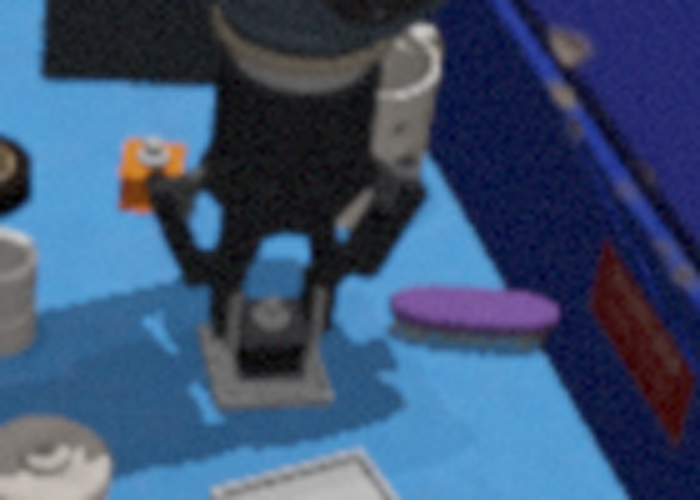

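Emit:
carry_out:
  targets:
    - [0,0,-3,0,-1]
    - [0,0,-2,0,-1]
    - [0,0,0,0,-1]
    - [0,0,0,0,-1]

```text
time_s: 5.92
position: [0.6734, 0.163, 0.0314]
tool_rot: [[0.092, 0.996, -0.0], [0.996, -0.092, -0.0], [-0.0, -0.0, -1.0]]
force: [-2.8, -0.6, 2.8]
gripper_width: 0.0329
```

Contact (2.8 N) at z 31, as expected. Release gently and rise.

Emit:
carry_out:
  targets:
    - [0,0,0,0,-0.1]
    - [0,0,0,0,0.1]
    - [0,0,0,0,0.2]
    - [0,0,0,0,0.2]
    - [0,0,30,0,0.3]
    - [0,0,50,0,1]
    - [0,0,40,0,1]

```text
time_s: 6.8
position: [0.6736, 0.163, 0.1533]
tool_rot: [[0.092, 0.996, 0.001], [0.996, -0.092, 0.0], [0.0, 0.001, -1.0]]
force: [1.1, 0.3, 0.6]
gripper_width: 0.0855
```

```bash
python3 snap.py 4 side; python3 - <<'E'
import cv2
im=cv2.imread("pics/side4.png"); cv2.imwrite("pics/c4.png",cv2.resize(im[190:290,300:440],None,fx=5,fy=5,interpolation=cv2.INTER_CUBIC))
E
```

```text
(no output)
```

View pics/c4.png

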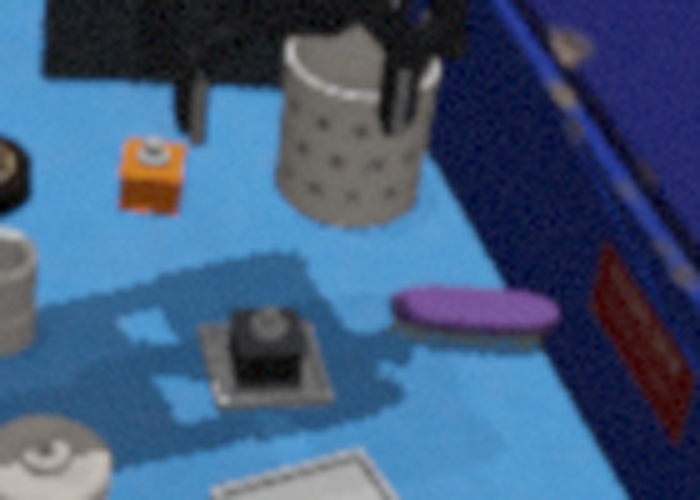

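Emit:
carry_out:
  targets:
    - [-42,-20,0,0,1]
    - [-42,-20,0,0,1]
    - [-43,-21,0,0,1]
    - [0,0,-40,0,1]
    - [0,0,-40,0,1]
    - [0,0,-15,0,1]
    - [0,0,0,0,1]
    - [0,0,0,0,1]

```text
time_s: 7.85
position: [0.5472, 0.1021, 0.0575]
tool_rot: [[0.092, 0.996, 0.002], [0.996, -0.092, 0.0], [0.0, 0.002, -1.0]]
force: [0.2, -0.2, -0.2]
gripper_width: 0.0851
```

```bash
python3 snap.py 5 side top; python3 - <<'E'
import cv2
im=cv2.imread("pics/side5.png"); cv2.imwrite("pics/c5.png",cv2.resize(im[200:320,240:380],None,fx=5,fy=5,interpolation=cv2.INTER_CUBIC))
E
```

```text
(no output)
```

View pics/c5.png

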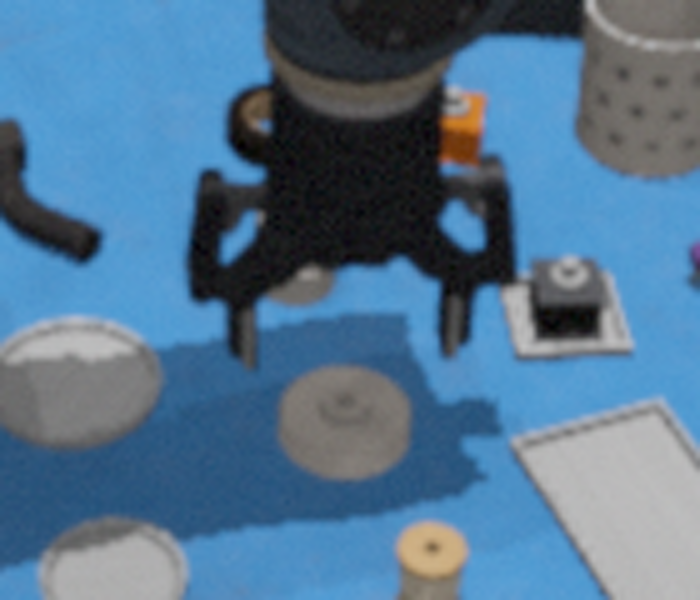

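```bash
python3 - <<'E'
from h import *
for u,v in ((248,367),(450,355)):
  c=CAL['side'];d=np.array([(240+u/5-c['cx'])/c['fx'],(200+v/5-c['cy'])/c['fy'],1.]);d=np.array(c['rotation'])@d;p=np.array(c['position'])
  for y in(.091,.102): print(np.round((p+d*(y-p[1])/d[1])*1000,1))
E
```

```text
[499.7  91.   62.6]
[501.7 102.   52. ]
[594.6  91.   55.1]
[598.  102.   44.3]
```

Emit:
carry_out:
  targets:
    - [0,0,-25,0,1]
    - [0,0,-13,0,1]
    - [0,0,0,0,1]
    - [0,0,0,0,-1]
    - [0,0,0,0,-1]
    - [0,0,0,0,-1]
    - [0,0,0,0,-1]
  grip_force: 60

```text
time_s: 8.82
position: [0.547, 0.102, 0.0199]
tool_rot: [[0.092, 0.996, 0.002], [0.996, -0.092, 0.0], [0.0, 0.002, -1.0]]
force: [-4.0, -1.3, 12.0]
gripper_width: 0.059
```

```bash
python3 snap.py 6 side; python3 - <<'E'
import cv2
im=cv2.imread("pics/side6.png"); cv2.imwrite("pics/c6.png",cv2.resize(im[230:310,250:350],None,fx=7,fy=7,interpolation=cv2.INTER_CUBIC))
E
```

```text
(no output)
```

View pics/c6.png

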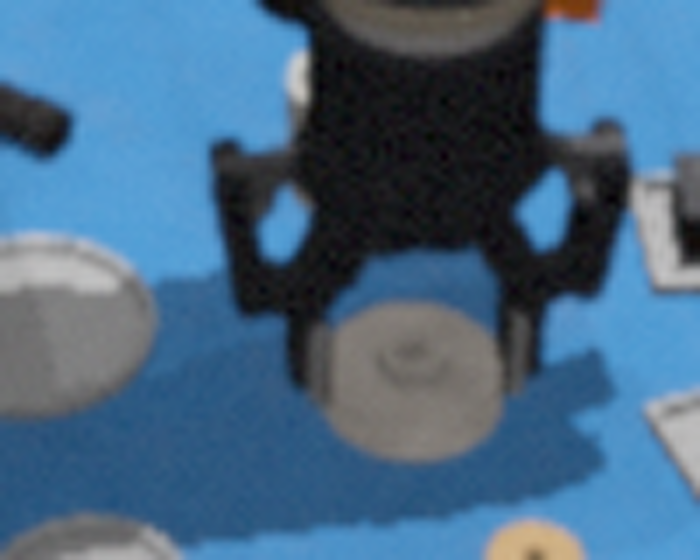

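```bash
python3 - <<'E'
from h import *
print(ray("side",(250+415/7,230+378/7),.021), ray("side",(250+415/7,230+460/7),.015),ray("side",(250+415/7,230+300/7),.021))
E
```

```text
[0.5467369  0.09114361 0.021     ] [0.54025633 0.06016528 0.015     ] [0.55465551 0.1279385  0.021     ]
```

Emit:
carry_out:
  targets:
    - [0,0,0,0,-1]
    - [0,0,15,0,-1]
    - [0,0,0,0,-1]
    - [0,0,0,0,-1]

```text
time_s: 9.38
position: [0.5463, 0.1019, 0.0334]
tool_rot: [[0.092, 0.996, 0.0], [0.996, -0.092, 0.0], [0.0, 0.0, -1.0]]
force: [-0.3, -0.4, -2.1]
gripper_width: 0.0587
```

```bash
python3 snap.py 7 side; python3 - <<'E'
import cv2
im=cv2.imread("pics/side7.png"); cv2.imwrite("pics/c7.png",cv2.resize(im[230:310,250:350],None,fx=7,fy=7,interpolation=cv2.INTER_CUBIC))
E
```

```text
(no output)
```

View pics/c7.png

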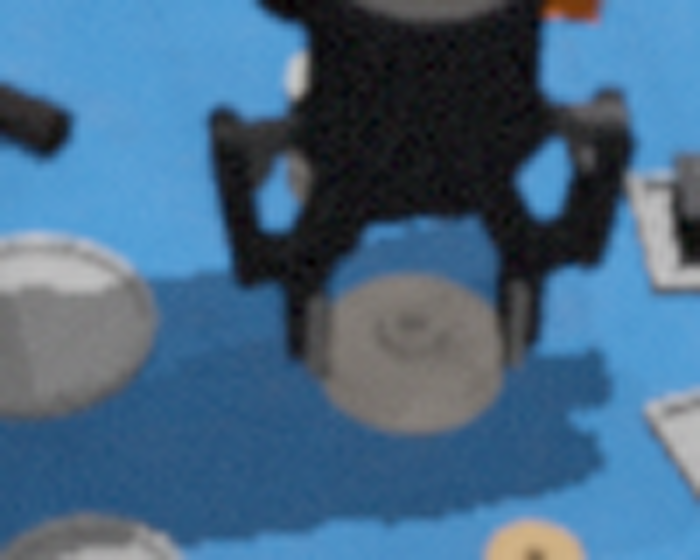

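```bash
python3 - <<'E'
from h import *
print("now hub",ray("side",(250+409/7,230+324/7),.036)); print("c6 hub",ray("side",(250+411/7,230+352/7),.022)); print("orig hub",ray("side",(190+396*240/798,180+334*160/532),.022),ray("top",(200+559*.3,140+242*.3),.022))
E
```

```text
now hub [0.54646424 0.10156442 0.036     ]
c6 hub [0.54775329 0.10241361 0.022     ]
orig hub [0.54852931 0.10172189 0.022     ] [0.54586173 0.1015068  0.022     ]
```

Emit:
carry_out:
  targets:
    - [0,0,40,0,-1]
    - [-40,17,10,0,-1]
    - [-40,17,0,0,-1]
    - [-43,18,0,0,-1]
    - [0,0,0,0,-1]
    - [0,0,-35,0,-1]
    - [0,0,-15,0,-1]
    - [0,0,0,0,-1]
    - [0,0,0,0,-1]

```text
time_s: 10.55
position: [0.424, 0.1539, 0.0338]
tool_rot: [[0.092, 0.996, 0.001], [0.996, -0.092, 0.0], [0.0, 0.001, -1.0]]
force: [0.1, -0.8, -2.6]
gripper_width: 0.0583
```

```bash
python3 snap.py 8 side; python3 - <<'E'
import cv2
im=cv2.imread("pics/side8.png"); cv2.imwrite("pics/c8.png",cv2.resize(im[220:310,200:310],None,fx=6,fy=6,interpolation=cv2.INTER_CUBIC))
E
```

```text
(no output)
```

View pics/c8.png

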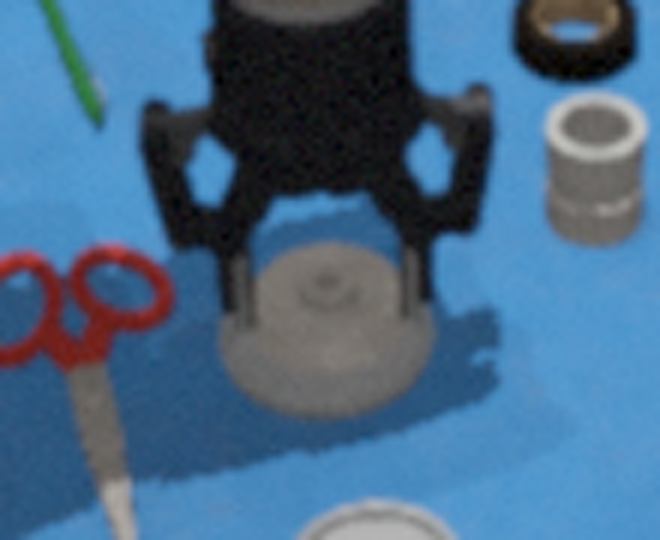

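Pulley level and over its dish (disc at crop 327,300). Lower to contact.

Emit:
carry_out:
  targets:
    - [0,0,-6,0,-1]
    - [0,0,-3,0,-1]
    - [0,0,0,0,-1]
    - [0,0,0,0,-1]

```text
time_s: 11.1
position: [0.4234, 0.1539, 0.0243]
tool_rot: [[0.092, 0.996, -0.0], [0.996, -0.092, 0.0], [-0.0, -0.0, -1.0]]
force: [-0.8, 0.2, -2.0]
gripper_width: 0.0585
```

Emit:
carry_out:
  targets:
    - [0,0,-1,0,-1]
    - [0,0,-1,0,-1]
    - [0,0,0,0,-1]
    - [0,0,0,0,-1]

```text
time_s: 11.6
position: [0.4234, 0.1539, 0.0223]
tool_rot: [[0.092, 0.996, -0.0], [0.996, -0.092, -0.0], [-0.0, -0.0, -1.0]]
force: [-0.3, -0.1, -2.2]
gripper_width: 0.0589
```

Emit:
carry_out:
  targets:
    - [0,0,-1,0,-1]
    - [0,0,-1,0,-1]
    - [0,0,0,0,-1]
    - [0,0,0,0,-1]

```text
time_s: 12.1
position: [0.4235, 0.1539, 0.0218]
tool_rot: [[0.092, 0.996, 0.0], [0.996, -0.092, 0.0], [0.0, 0.0, -1.0]]
force: [-9.5, -2.6, 32.0]
gripper_width: 0.0588
```

Emit:
carry_out:
  targets:
    - [0,0,1.5,0,-1]
    - [0,0,0,0,0.6]
    - [0,0,0,0,0.8]
    - [0,0,0,0,1]
    - [0,0,40,0,1]
    - [0,0,50,0,1]
    - [0,0,30,0,1]
    - [0,0,0,0,1]

```text
time_s: 13.1
position: [0.4244, 0.1542, 0.1436]
tool_rot: [[0.092, 0.996, 0.004], [0.996, -0.092, 0.001], [0.001, 0.004, -1.0]]
force: [0.4, 0.6, -0.5]
gripper_width: 0.0852
```

```bash
python3 snap.py 9 side; python3 - <<'E'
import cv2
im=cv2.imread("pics/side9.png"); cv2.imwrite("pics/c9.png",cv2.resize(im[220:310,200:310],None,fx=6,fy=6,interpolation=cv2.INTER_CUBIC))
E
```

View pics/c9.png

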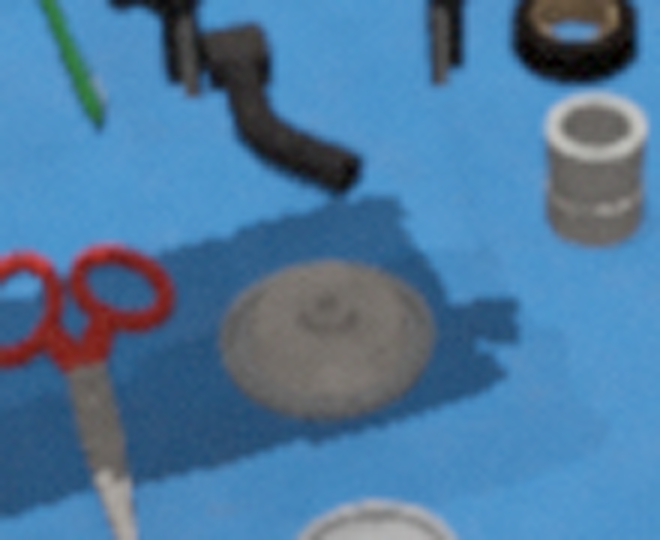

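Emit:
carry_out:
  targets:
    - [40,20,0,0,1]
    - [40,20,0,0,1]
    - [42,21.5,0,0,1]
    - [0,0,0,0,1]
    - [0,0,-40,0,1]
    - [0,0,-40,0,1]
    - [0,0,-28,0,1]
    - [0,0,0,0,1]
    - [0,0,0,0,1]
  grip_force: 30

```text
time_s: 14.28
position: [0.5454, 0.2154, 0.0344]
tool_rot: [[0.092, 0.996, 0.0], [0.996, -0.092, 0.0], [0.0, 0.0, -1.0]]
force: [0.5, -0.6, -0.2]
gripper_width: 0.0852
```

Emit:
carry_out:
  targets:
    - [0,0,0,0,-1]
    - [0,0,0,0,-1]
    - [0,0,0,0,-1]
    - [0,0,0,0,-1]
    - [0,0,0,0,-1]

```text
time_s: 14.9
position: [0.5457, 0.2155, 0.0346]
tool_rot: [[0.092, 0.996, 0.001], [0.996, -0.092, 0.0], [0.0, 0.001, -1.0]]
force: [-1.9, -0.6, 7.3]
gripper_width: 0.0407
```

```bash
python3 snap.py 10 side; python3 - <<'E'
import cv2
im=cv2.imread("pics/side10.png"); cv2.imwrite("pics/c10.png",cv2.resize(im[180:280,240:360],None,fx=6,fy=6,interpolation=cv2.INTER_CUBIC))
E
```

```text
(no output)
```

View pics/c10.png

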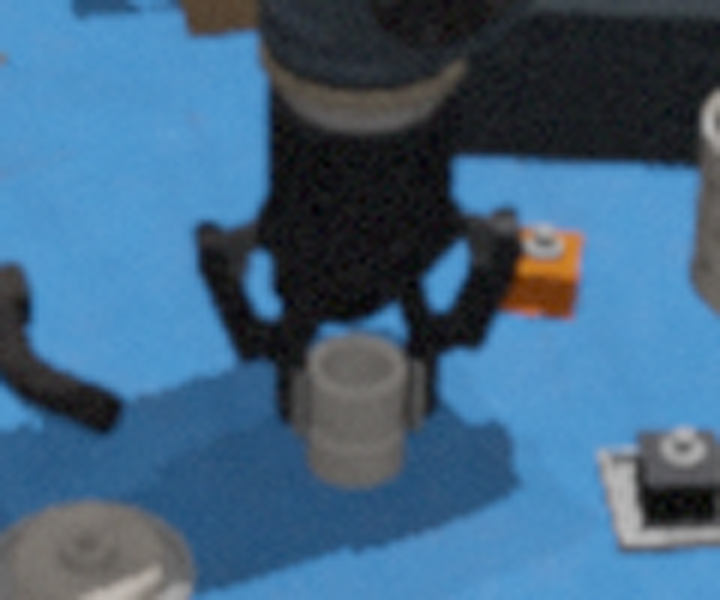

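Emit:
carry_out:
  targets:
    - [0,0,30,0,-1]
    - [0,0,40,0,-1]
    - [-29,-46,0,0,-1]
    - [-29,-46,0,0,-1]
    - [-30,-47,0,0,-1]
    - [-30.5,-48,0,0,-1]
    - [0,0,0,0,-1]
    - [0,0,-40,0,-1]
    - [0,0,-18,0,-1]
    - [0,0,0,0,-1]
    - [0,0,0,0,-1]

```text
time_s: 16.32
position: [0.4276, 0.0288, 0.0464]
tool_rot: [[0.091, 0.996, 0.001], [0.996, -0.091, -0.0], [0.0, 0.001, -1.0]]
force: [-0.9, -0.2, 0.5]
gripper_width: 0.0413
```

```bash
python3 snap.py 11 side; python3 - <<'E'
import cv2
im=cv2.imread("pics/side11.png"); cv2.imwrite("pics/c11.png",cv2.resize(im[240:340,200:320],None,fx=6,fy=6,interpolation=cv2.INTER_CUBIC))
E
```

```text
(no output)
```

View pics/c11.png

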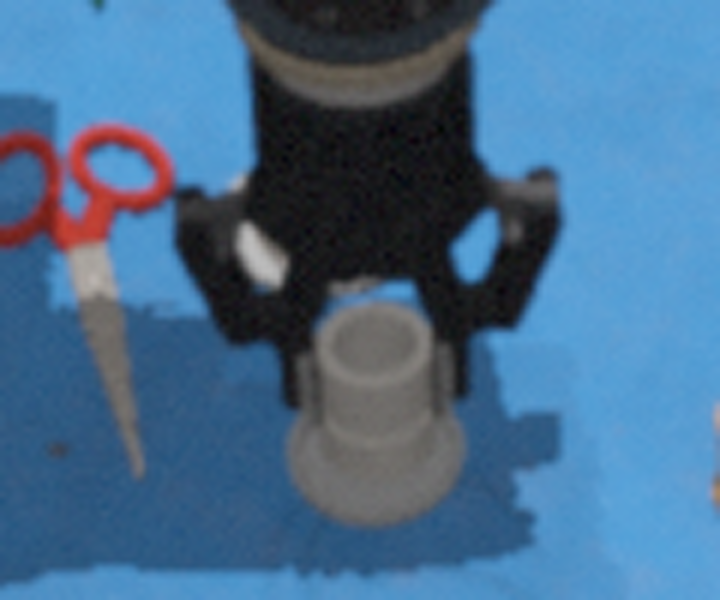

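Emit:
carry_out:
  targets:
    - [0,0,-5,0,-1]
    - [0,0,-3,0,-1]
    - [0,0,-1,0,-1]
    - [0,0,0,0,-1]
    - [0,0,0,0,-1]

```text
time_s: 17.0
position: [0.4269, 0.0284, 0.0368]
tool_rot: [[0.092, 0.996, 0.0], [0.996, -0.092, 0.0], [0.0, 0.0, -1.0]]
force: [-0.4, 0.4, 0.2]
gripper_width: 0.0413
```

Emit:
carry_out:
  targets:
    - [0,0,-0.7,0,-1]
    - [0,0,0,0,-1]
    - [0,0,0,0,0.1]
    - [0,0,0,0,0.3]
    - [0,0,0,0,0.6]
    - [0,0,0,0,1]
    - [0,0,40,0,1]
    - [0,0,50,0,1]
    - [0,0,20,0,1]
    - [0,0,0,0,1]

```text
time_s: 18.25
position: [0.4275, 0.0284, 0.1472]
tool_rot: [[0.092, 0.996, 0.003], [0.996, -0.092, -0.0], [0.0, 0.003, -1.0]]
force: [-0.2, 0.0, -0.4]
gripper_width: 0.0857
```

```bash
python3 snap.py 12 side top; python3 - <<'E'
import cv2
im=cv2.imread("pics/side12.png"); cv2.imwrite("pics/c12.png",cv2.resize(im[240:340,200:320],None,fx=6,fy=6,interpolation=cv2.INTER_CUBIC))
E
```

```text
(no output)
```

View pics/c12.png

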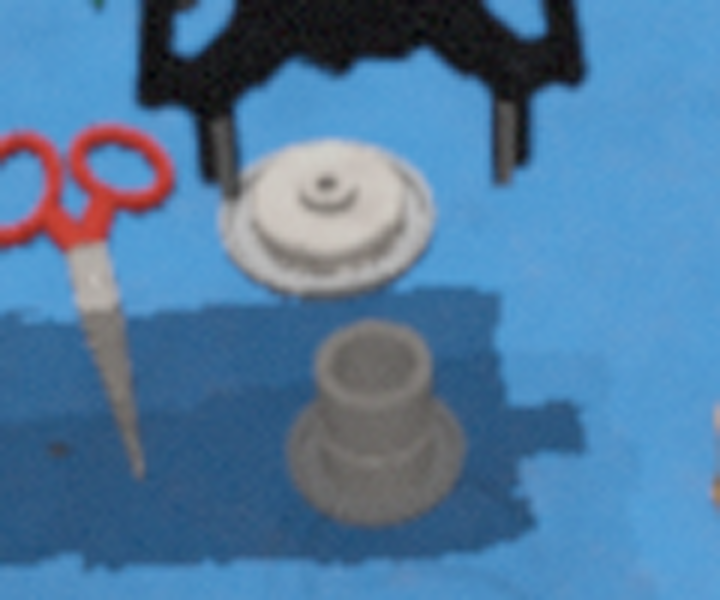

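View pics/top12b.png

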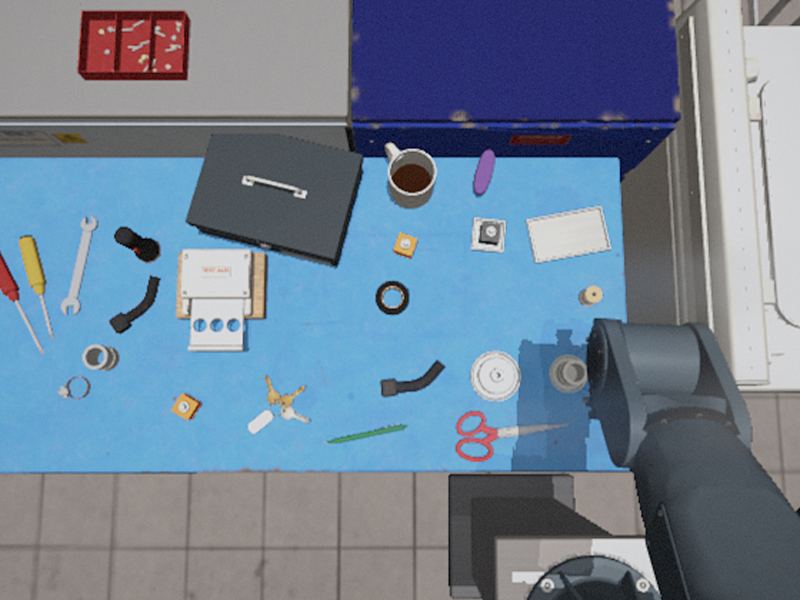

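Emit:
carry_out:
  targets:
    - [-4,46,0,0.027,1]
    - [-4,46,0,0.027,1]
    - [-4,46,0,0.027,1]
    - [-4,46,0,0.027,1]
    - [-4,46,0,0.026,1]
    - [-2,45.5,0,0.026,1]
    - [0,0,0,0,1]
    - [0,0,-40,0,1]
    - [0,0,-40,0,1]
    - [0,0,0,0,1]
    - [0,0,0,0,1]

```text
time_s: 19.73
position: [0.4053, 0.3037, 0.0668]
tool_rot: [[-0.067, 0.998, 0.0], [0.998, 0.067, 0.0], [0.0, 0.0, -1.0]]
force: [-0.5, 0.3, 0.9]
gripper_width: 0.0856
```

```bash
python3 snap.py 13 side top; python3 - <<'E'
import cv2
im=cv2.imread("pics/side13.png"); cv2.imwrite("pics/c13.png",cv2.resize(im[190:290,190:310],None,fx=6,fy=6,interpolation=cv2.INTER_CUBIC))
E
```

```text
(no output)
```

View pics/c13.png

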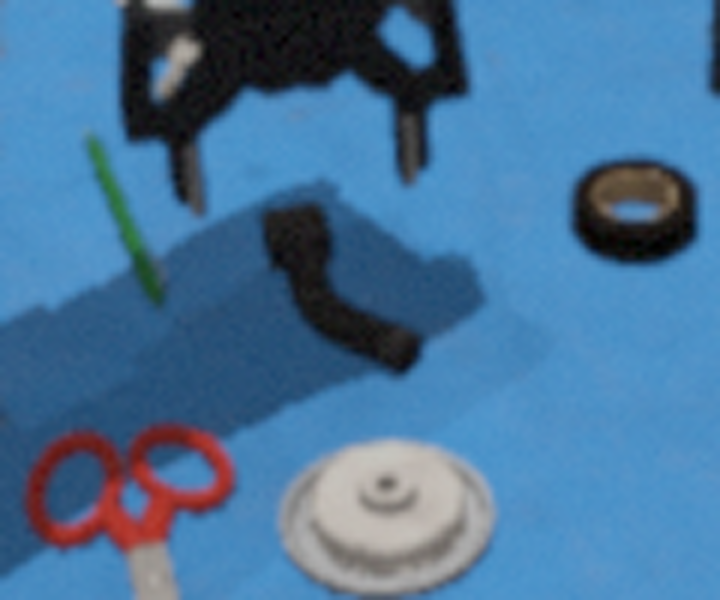

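Emit:
carry_out:
  targets:
    - [0,0,-30,0,1]
    - [0,0,-12,0,1]
    - [0,0,0,0,1]
    - [0,0,0,0,-1]
    - [0,0,0,0,-1]
    - [0,0,0,0,-1]
    - [0,0,0,0,-1]
    - [0,0,0,0,-1]
    - [0,0,0,0,-1]
    - [0,0,0,0,-1]
  grip_force: 35

```text
time_s: 21.08
position: [0.4051, 0.304, 0.0246]
tool_rot: [[-0.068, 0.998, 0.0], [0.998, 0.068, 0.0], [0.0, 0.0, -1.0]]
force: [-0.8, -0.6, 5.6]
gripper_width: 0.0196
```

Emit:
carry_out:
  targets:
    - [0,0,30,0,-1]
    - [0,0,40,0,-1]
    - [0,0,30,0,-1]
    - [0,0,0,0,-1]
    - [0,0,0,0,-1]

```text
time_s: 21.7
position: [0.4044, 0.3037, 0.1232]
tool_rot: [[-0.068, 0.998, -0.001], [0.998, 0.068, -0.001], [-0.001, -0.001, -1.0]]
force: [-0.3, 0.8, -0.5]
gripper_width: 0.0194
```

```bash
python3 snap.py 14 side top; python3 - <<'E'
import cv2
im=cv2.imread("pics/side14.png"); cv2.imwrite("pics/c14.png",cv2.resize(im[150:250,190:310],None,fx=6,fy=6,interpolation=cv2.INTER_CUBIC))
E
```

```text
(no output)
```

View pics/c14.png

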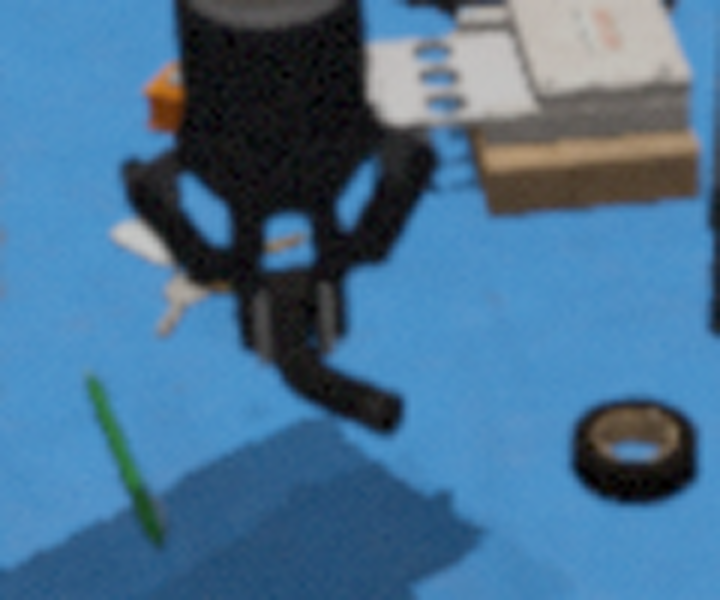

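Emit:
carry_out:
  targets:
    - [37,-40,0,0.016,-1]
    - [37,-40,0,0.016,-1]
    - [37,-40,0,0.016,-1]
    - [37,-40,0,0.016,-1]
    - [37,-41,0,0.016,-1]
    - [37,-41,0,0.016,-1]
    - [35,-40,0,0.017,-1]
    - [0,0,0,0,-1]
    - [0,0,-40,0,-1]
    - [0,0,-30,0,-1]
    - [0,0,0,0,-1]
    - [0,0,0,0,-1]

```text
time_s: 23.3
position: [0.6621, 0.0224, 0.0549]
tool_rot: [[-0.18, 0.984, 0.001], [0.984, 0.18, 0.0], [-0.0, 0.001, -1.0]]
force: [0.5, 0.3, -0.2]
gripper_width: 0.0193
```

```bash
python3 snap.py 15 side top; python3 - <<'E'
import cv2
im=cv2.imread("pics/side15.png"); cv2.imwrite("pics/c15.png",cv2.resize(im[230:340,310:430],None,fx=5,fy=5,interpolation=cv2.INTER_CUBIC))
E
```

```text
(no output)
```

View pics/c15.png

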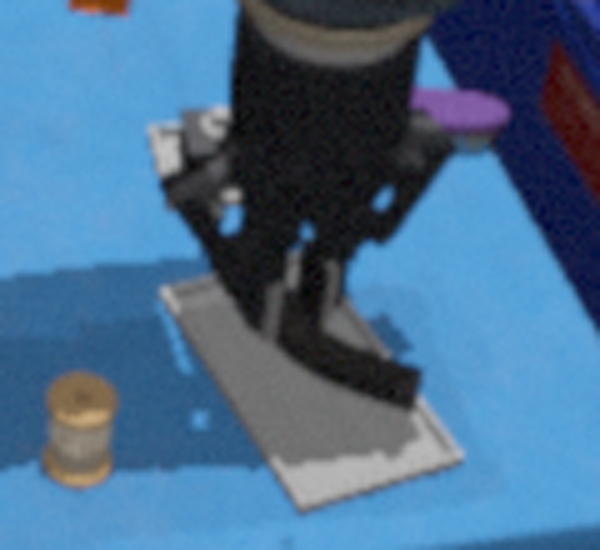

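View pics/top15b.png

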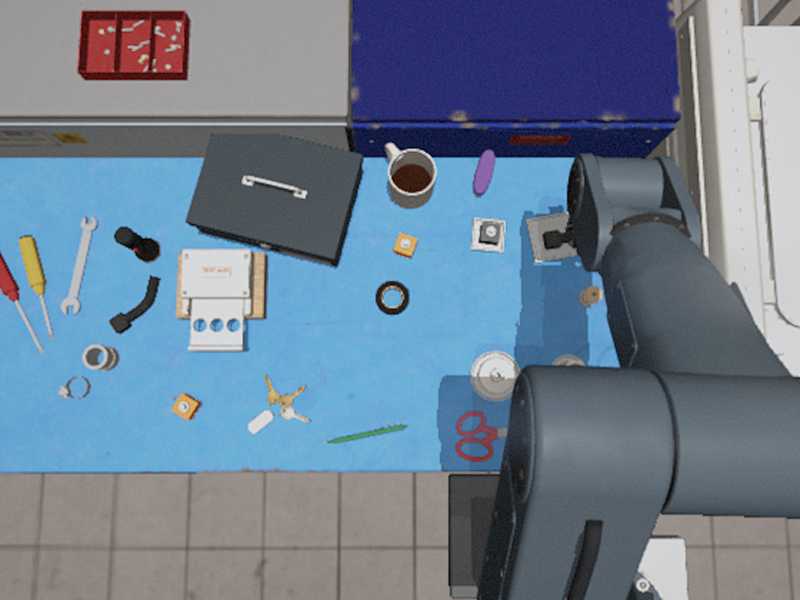

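Emit:
carry_out:
  targets:
    - [0,0,-20,0,-1]
    - [0,0,-5,0,-1]
    - [0,0,0,0,-1]
    - [0,0,0,0,-1]

```text
time_s: 23.9
position: [0.6621, 0.0219, 0.0293]
tool_rot: [[-0.18, 0.984, 0.0], [0.984, 0.18, -0.0], [-0.0, 0.0, -1.0]]
force: [-0.3, -0.1, -1.6]
gripper_width: 0.0195
```

```bash
python3 snap.py 16 side top; python3 - <<'E'
import cv2
im=cv2.imread("pics/side16.png"); a=cv2.resize(im[240:340,310:430],None,fx=6,fy=6,interpolation=cv2.INTER_CUBIC)
cv2.imwrite("pics/c16.png",a)
im=cv2.imread("pics/top16.png"); cv2.imwrite("pics/c16t.png",cv2.resize(im[130:200,350:450],None,fx=6,fy=6,interpolation=cv2.INTER_CUBIC))
E
```

```text
(no output)
```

View pics/c16.png

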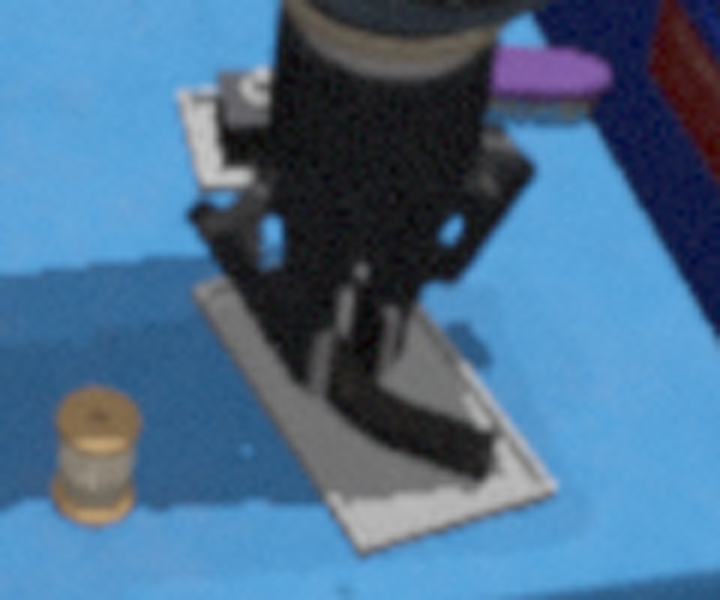

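View pics/c16t.png

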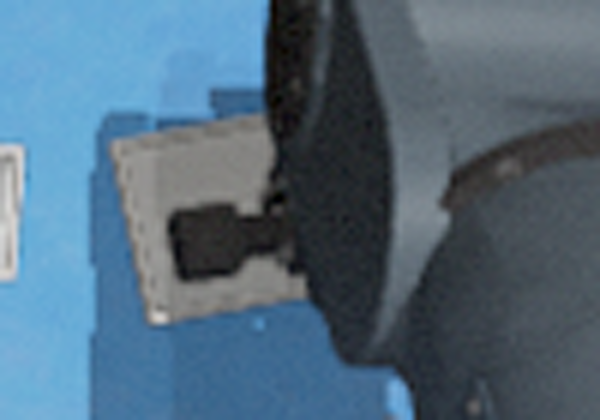

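Emit:
carry_out:
  targets:
    - [0,0,-1,0,-1]
    - [0,0,-1,0,-1]
    - [0,0,-0.5,0,-1]
    - [0,0,0,0,-1]
    - [0,0,0,0,-1]

```text
time_s: 24.62
position: [0.6619, 0.0219, 0.0267]
tool_rot: [[-0.18, 0.984, -0.0], [0.984, 0.18, -0.0], [0.0, -0.0, -1.0]]
force: [-1.6, 0.3, 2.5]
gripper_width: 0.0192
```

Emit:
carry_out:
  targets:
    - [0,0,0,0,-0.3]
    - [0,0,0,0,-0.1]
    - [0,0,0,0,0.1]
    - [0,0,0,0,0.1]
    - [0,0,30,0,0.1]
    - [0,0,50,0,0.3]
    - [0,0,50,0,1]
    - [-30,40,20,0,1]
    - [-30,50,20,0,1]
    - [-30,50,20,0,1]
    - [-20,50,20,0,1]

```text
time_s: 26.0
position: [0.5506, 0.2133, 0.2375]
tool_rot: [[-0.18, 0.984, 0.0], [0.984, 0.18, 0.0], [0.0, 0.0, -1.0]]
force: [0.2, -0.6, -0.7]
gripper_width: 0.0856
```

Emit:
carry_out:
  targets:
    - [-40,45,0,0,1]
    - [-40,45,0,0,1]
    - [-30,45,0,0,1]
    - [-20,45,0,0,1]
    - [0,50,0,0,1]
    - [0,50,0,0,1]
    - [0,0,0,0,1]

```text
time_s: 26.88
position: [0.4211, 0.4944, 0.236]
tool_rot: [[-0.183, 0.983, -0.0], [0.983, 0.183, 0.0], [0.0, -0.0, -1.0]]
force: [-0.3, 0.1, -1.0]
gripper_width: 0.0852
```

```bash
python3 snap.py 17 side top; python3 - <<'E'
import cv2
im=cv2.imread("pics/side17.png"); cv2.imwrite("pics/c17.png",cv2.resize(im[190:350,210:430],None,fx=3.6,fy=3.6,interpolation=cv2.INTER_CUBIC))
im=cv2.imread("pics/top17.png"); cv2.imwrite("pics/c17t.png",cv2.resize(im[140:300,260:440],None,fx=3.7,fy=3.7,interpolation=cv2.INTER_CUBIC))
E
```

```text
(no output)
```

View pics/c17.png

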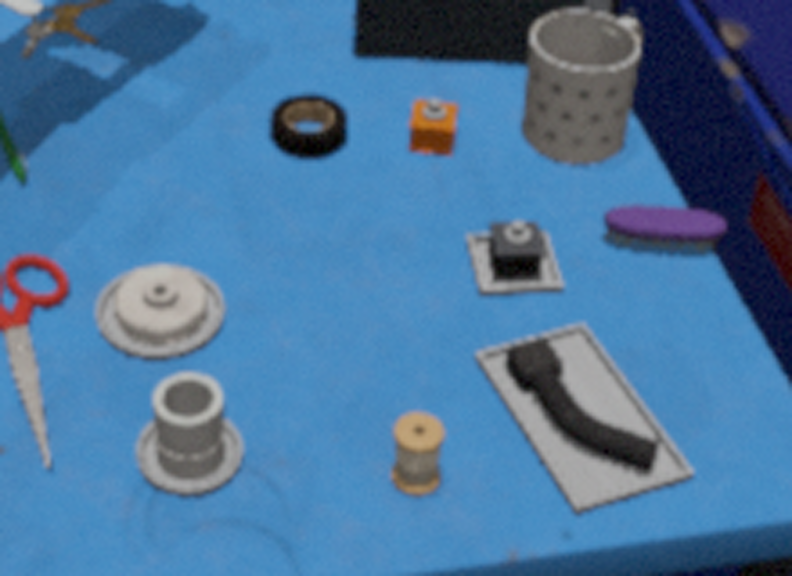

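View pics/c17t.png

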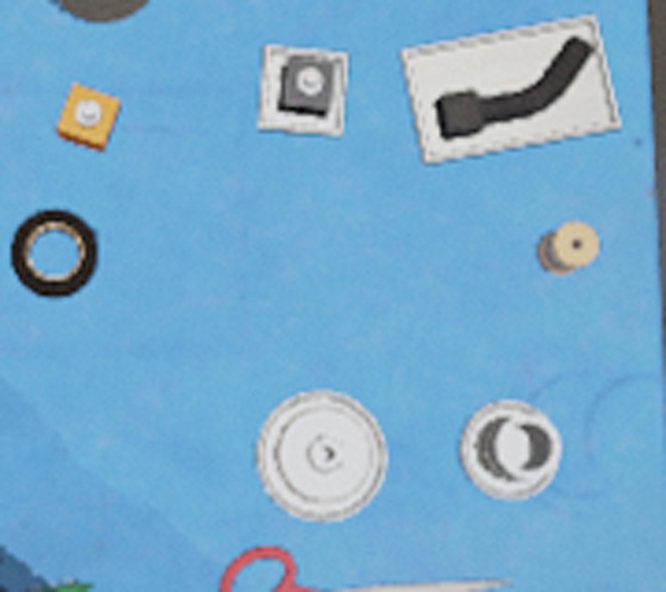

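```bash
python3 - <<'E'
from h import *
T=lambda u,v:(260+u/3.7,140+v/3.7)
S=lambda u,v:(210+u/3.6,190+v/3.6)
R=lambda n,p,z:np.round(ray(n,p,z)[:2]*1000,1)
print("foot stud",R("top",T(310,80),.039),R("side",S(517,231),.039),"dish",R("top",T(303,90),.007),R("side",S(514,260),.007))
print("pulley hub",R("top",T(323,454),.024),R("side",S(160,291),.024),"dish",R("top",T(322,456),.007),R("side",S(160,312),.007))
print("coup top",R("side",S(188,398),.052),"dish",R("side",S(190,448),.007),R("top",T(510,450),.007))
print("tape",R("top",T(55,253),.019),"spool",R("top",T(577,244),.042))
im=cv2.imread("pics/top17.png"); g=cv2.cvtColor(im,cv2.COLOR_BGR2GRAY); sub=np.zeros_like(g); sub[142:185,372:424]=g[142:185,372:424]
m=((sub>0)&(sub<110)).astype(np.uint8); cs,_=cv2.findContours(m,0,cv2.CHAIN_APPROX_NONE); c=max(cs,key=cv2.contourArea)
w=world("top",c,.022)*1000
t=np.radians(10.5);ex=np.array([np.cos(t),np.sin(t)]);ey=np.array([-np.sin(t),np.cos(t)]);p=w@ex;q=w@ey
print("handle mid",(p.max()+p.min())/2*ex+(q.max()+q.min())/2*ey,np.ptp(p),np.ptp(q))
corn=np.array([R("top",T(*a),.007) for a in((403,50),(597,15),(621,127),(426,163))]); print("hdish corners mean",corn.mean(0))
E
```

```text
foot stud [671.1 160.4] [671.9 156.1] dish [672.  160.8] [674.2 161.7]
pulley hub [422.5 155.2] [424.9 153.9] dish [421.8 153.4] [424.  151.6]
coup top [428.5  28.8] dish [428.4  29.4] [425.3  27.5]
tape [557.5 331.4] spool [559.2 -13.1]
handle mid [671.15386071  18.58088717] 52.55395181764345 114.70955867947588
hdish corners mean [672.8  17. ]
```

All the spares are within about 6 mm of their dish centres. The tape and spool are where they were, and the arm is clear.

```bash
python3 -c "
from station import ctrl
print(ctrl.close_job())"
```

```text
the job is handed in; nothing more can be done
None
```

All four spares are in their own dishes, and I handed the job in with about 27 s on the robot's clock (limit 88 s). The hand-in reports no verdict.

**Positions:** the last pictures from both cameras showed every part lying flat and the right way up.
- **Pulley and coupling:** each within about 3 mm of its dish centre.
- **Handle:** within about 3 mm of its dish centre and lying along the dish. Only the top view was measured.
- **Foot:** within 1 mm by the top view but about 6 mm off by the side view. The limit is 14 mm.

**Left alone:** the tape and spool measured within about 2 mm of their starting points, and the arm stood clear. The orange feet and the look-alikes at the far left end were not touched.

**What differed from plan:**
- The jaws closed to 59 mm on the pulley, not the expected 63 mm. It still lifted level and stayed centred.
- The contact force rose to 32 N as I set the pulley down. I backed off 1.5 mm before letting go.
- The jaws closed to 19.5 mm on the handle shank, against the 23 mm given. The grip held.

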